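# Short makeup pencils into the necked jar

### The arm

A 6-joint arm with a two-finger parallel gripper is mounted at the origin on the work surface. World frame = base frame: x ahead of the robot, y to its left, z up, the work surface at z = 0. Lengths are in mm, angles in rad, forces in N, time in s.
With the tool pointing down it reaches from about 350 to 975 mm from the base axis. Payload 17.4 kg.
Tool frame: the origin (TCP) lies at the very end of the fingers, on their centre line; the grasp point (between the pads) lies 19 mm behind it; z points along the fingers, y is the direction in which the jaws open and shut (so a half turn about z gives the same grasp; the last joint's range is limited). The gripper opens to 85 mm and grips with 20 to 120 N. Pads are 22 mm wide; open, the fingers measure 114 mm over their backs; the gripper's body (76 mm by 85 mm) begins 54 mm behind the grasp point. The pads swing forward as they close: fully open they stand 13 mm farther back than shut.
Start: joints at [1.087, 0.116, 1.442, -0, 1.584, -0.038], TCP at [291.055, 609.032, 231.303] pointing down, gripper open.
Joint ranges: [-2.83, 2.83], [-0.83, 2.19], [0.07, 2.5], [-1.14, 4.28], [0.01, 3], [-2.97, 2.97]. Speed limits (rad/s): [1.89, 1.89, 2.22, 3.14, 3.14, 3.14].

### API

Orientations are given as a rotation vector (axis times angle).
In Python, from rig import r gives the robot as it stands.
- The arm moves only by the tool arm_command, never from a script. Its argument "rows" is a list of rows, each an object of numbers: "dx", "dy", "dz": the shift along the tool's x, y, z as a fraction of full scale; "rx", "ry", "rz": the turn, a rotation vector about the tool's x, y, z as a fraction of full scale; "gripper": the closure in counts, from 0 (fully open) to 255 (shut). In form: [{"dx": .., "dy": .., "dz": .., "rx": .., "ry": .., "rz": .., "gripper": ..}, ...]. A call has 1 to 5 rows; each row shifts and turns the commanded pose from where the row before left it, along the tool's axes as they then stand; what a row does not reach is not made up. Full scale, the value 1, is 400 mm for a shift and 30 degrees for a turn. A row lasts 1/8 s, in which the tool goes at most 62.5 mm and 10.7 degrees, less where a joint would pass 70% of its speed; a pose out of reach is approached as far as the arm can. A call with a number of a shift or a turn outside -1 to 1 is refused whole. A call with a gripper value outside its range is refused whole. The fingers move at their own pace and stop on an object; "newtons" is the grip in N (left out, the last holds). Time passes only in rows, so rows that do not move let the fingers close. It gives the time, the measured TCP pose, the force and the opening at its end, in the units of the state.
- r.read_state(): the state, without advancing time (a new reading comes with each control period).
- r.snapshot(name): name is "side" or "top" or "wrist"; returns (picture, depth): 420x560x3 uint8, red, green, blue; 420x560 float32, mm along the optical axis (not along the pixel's ray), 0 where there is no reading.
- r.camera_info(name): a dict with "fx", "fy", "cx", "cy" (pixels), "R" (3x3) and "t" (3): a world point X has camera coordinates R X + t. Camera axes: x right, y down, z forward; pixel columns grow to the right and rows downward; lengths in mm; the calibration is good to about 2 mm. The wrist camera is an equidistant fisheye: a pixel r from the principal point sees the ray r / f radians off the axis. A picture is of the moment at which its call begins: read the wrist's pose just before it. camera_info takes no time and is no camera call; for the wrist camera it gives the pose at the moment of the call.
- r.finish_job(): hands the job in, once; it reports no verdict.
The state is a dict: "t": time; "qpos": joint angles; "joint_vel": joint speeds; "tau": joint torques, N m; "ee_pos": TCP position; "eef_rot": TCP orientation; "force": force on the tool from outside, world axes, zero at the start; "ft_torque": the same for the moment, N m; "width": finger opening in mm.
Only numpy, scipy, OpenCV 4.12 (cv2) and the standard library are available. Lean on these libraries where they do the work, as an engineer would, in place of code of your own. Each camera call takes 0.05 s, during which the arm holds its last target.

### The job

Two of the three makeup pencils standing in the white stand have been sharpened down short. Put these two short ones, one after the other, right down inside the grey ceramic jar with the narrow neck; bring each one's lower end to the neck's opening before letting it go, do not drop it from above. Leave the long pencil where it is in the stand, and leave the jar standing in its place.

Things in the scene. Friction and masses are not known exactly. Their poses are not given: they have to be found in the camera images.
- stub_a_mid (a point): centre (half-way up) of a short makeup pencil: brown wood rod 16 mm across, 80 mm long, steel sleeve at its top, 20 g, z along it (up at the start). It stands loosely in a 19 mm hole, 20 mm deep, of a fixed white block 50 x 200 mm, 26 mm high: 60 mm stand clear, and it pulls straight up and out. Three holes in a row, 70 mm apart; at the start its y axis points along the row, x across it.
- stub_b_mid (a point): centre of the other short makeup pencil, the same in every way (80 mm long, 16 mm across), in another hole of the same stand, axes likewise
- long_pencil_mid (a point): centre of the long makeup pencil, 16 mm across and 125 mm long, of the same wood and steel, in the remaining hole of the stand (105 mm of it stand clear); it is to stay there. Any of the three may be in any hole.
- jar_mouth (a point): centre of the mouth of the grey ceramic jar, level with its rim, z up. Loose, empty, 0.7 kg, 150 mm high: round body 100 mm across to 85 mm height, a shoulder, then a straight neck 38 mm long, 46 mm across inside, 56 mm outside; body 90 mm across inside, floor 144 mm below the rim, domed up 18 mm in the middle so that pencils lean over. (The wide straight grey cup of pencils is not the jar.)
Mind the look-alikes: they are no part of the job. Leave any red or yellow look-alike of the part that bears stub_b_mid alone.

How it is judged (in metres and radians):
On the way:
1. one short pencil is inside the jar and the other is not yet (((horizontal distance between stub_a_mid and jar_mouth below 0.045 m and z of stub_a_mid in the frame of jar_mouth below -0.04 m and horizontal distance between stub_b_mid and jar_mouth above 0.045 m) or (horizontal distance between stub_b_mid and jar_mouth below 0.045 m and z of stub_b_mid in the frame of jar_mouth below -0.04 m and horizontal distance between stub_a_mid and jar_mouth above 0.045 m))), for 0.2 s.
At the end, for the whole second after the job is handed in: both short pencils are inside the jar, their centres at least 40 mm below its rim; the jar stands upright within 10 degrees and within 50 mm of where it stood; the long pencil's centre is within 30 mm of where it was, still in the stand (horizontal distance between each of stub_a_mid, stub_b_mid and jar_mouth below 0.045 m and z of each of stub_a_mid, stub_b_mid in the frame of jar_mouth below -0.04 m and angle between jar_mouth's own z axis and vertical below 0.17 rad and distance of jar_mouth from where it was at the start of the episode below 0.05 m and distance of long_pencil_mid from where it was at the start of the episode below 0.03 m); the robot touches nothing.
It fails at once if the jar is tipped by more than 20 degrees or shoved more than 50 mm (angle between jar_mouth's own z axis and vertical above 0.35 rad or distance of jar_mouth from where it was at the start of the episode above 0.05 m).
It fails at once if the long pencil is pulled out or knocked out of the stand (moved more than 30 mm) (distance of long_pencil_mid from where it was at the start of the episode above 0.03 m).
It fails at once if a short pencil is let go over the jar with its lower end more than 15 mm above the rim ((horizontal distance between stub_a_mid and jar_mouth below 0.05 m and z of stub_a_mid in the frame of jar_mouth above 0.055 m and contact force between the fingers and stub_a below 0.02 N) or (horizontal distance between stub_b_mid and jar_mouth below 0.05 m and z of stub_b_mid in the frame of jar_mouth above 0.055 m and contact force between the fingers and stub_b below 0.02 N)).
It also fails if it takes over 64 s, if anything falls off the work surface, if the arm or the gripper's body presses on something with over 40 N, if the wrist force passes 120 N, or if a joint passes its speed limit or range.

## Working session

There is one attempt and no reset: what is moved stays moved. The work goes in short steps, Python scripts to look and compute and a tool call to move; the robot and the scene stay as the last step left them, time stands still between calls to the robot, and variables do not carry over. Pictures are saved under pics/ and viewed, and the job is handed in when it is done.

Besides the shell and the picture viewer there is one more tool, called after "Emit:" as name(argument=value, ...), one argument or row to a line, values as JSON. arm_command: Moves the arm, as the interface text tells. Shift numbers are shares of 400 mm and turn numbers shares of 30 degrees, none past 1 either way. Its arguments: {"type":"object","properties":{"rows":{"type":"array","items":{"type":"object","properties":{"dx":{"type":"number"},"dy":{"type":"number"},"dz":{"type":"number"},"rx":{"type":"number"},"ry":{"type":"number"},"rz":{"type":"number"},"gripper":{"type":"number"}}}},"newtons":{"type":"number"}},"required":["rows"]}

```bash
mkdir -p pics; cat > h.py <<'E'
import numpy as np,cv2
from rig import r
def save(n,img): cv2.imwrite('pics/'+n+'.png',img[:,:,::-1])
def pt(name,ci,d,u,v):
    z=d; 
    c=np.array([(u-ci['cx'])/ci['fx']*z,(v-ci['cy'])/ci['fy']*z,z])
    R=np.array(ci['R']);t=np.array(ci['t'])
    return R.T@(c-t)
E
python3 - <<'E'
from h import *
s=r.read_state();print(s)
for n in ['side','top','wrist']:
    ci=r.camera_info(n);p,d=r.snapshot(n);save(n+'0',p);np.save(n+'0d.npy',d);np.save(n+'0p.npy',p)
    print(n,ci)
    import pickle;pickle.dump(ci,open(n+'0ci.pkl','wb'))
E
```

```text
{'t': 0.0, 'qpos': array([ 1.08722794e+00,  1.16475866e-01,  1.44225881e+00,  7.99311258e-06,
        1.58397399e+00, -3.78128154e-02]), 'joint_vel': array([ 6.60634523e-04, -3.37258130e-04, -5.55117056e-04, -1.76601317e-03,
        2.70477997e-03, -9.27746655e-05]), 'tau': array([ 3.12599586e-03, -7.31929207e+01, -6.32546282e+01,  1.29158975e-04,
        5.65991679e-03,  8.81906175e-06]), 'ee_pos': array([290.948602  , 608.87500153, 230.57299462]), 'eef_rot': array([-6.94343113e-01, -3.06359811e+00,  1.69041267e-03]), 'force': array([ 0.77935322, -0.94531166, -0.51913574]), 'ft_torque': array([-6.63128885e-02, -2.26829175e-06, -5.39986424e-04]), 'width': 84.89320141485543}
side {'fx': 392.18857662824803, 'fy': 392.18857662824803, 'cx': 274.4416709896414, 'cy': 212.8689539387382, 'R': array([[ 0.86221611, -0.50651348,  0.0052415 ],
       [-0.30446385, -0.52649006, -0.79379467],
       [ 0.4048273 ,  0.68282671, -0.60816326]]), 't': array([-447.8330218 ,  245.54330548,  628.58717554])}
top {'fx': 384.72023533759045, 'fy': 384.72023533759045, 'cx': 283.16482150175057, 'cy': 210.21350059898793, 'R': array([[ 0.00620402, -0.99990511, -0.01229943],
       [-0.99595025, -0.00507534, -0.08976274],
       [ 0.0896918 ,  0.01280651, -0.99588723]]), 't': array([5.21589671e-01, 5.28752613e+02, 7.52862285e+02])}
wrist {'fx': 325.19226210127806, 'fy': 325.19226210127806, 'cx': 277.807888990694, 'cy': 205.9067969483098, 'R': array([[ 0.43140794,  0.90215585, -0.00142126],
       [ 0.8612298 , -0.41136709,  0.29842981],
       [ 0.26864554, -0.12996902, -0.95443053]]), 't': array([-673.70633192,  -38.95160846,  379.23061727])}
```

View pics/side0.png

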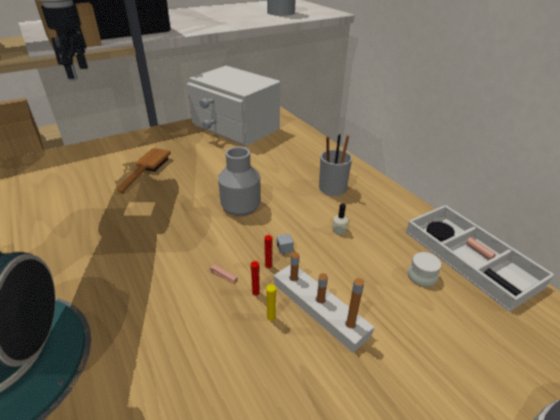

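View pics/top0.png

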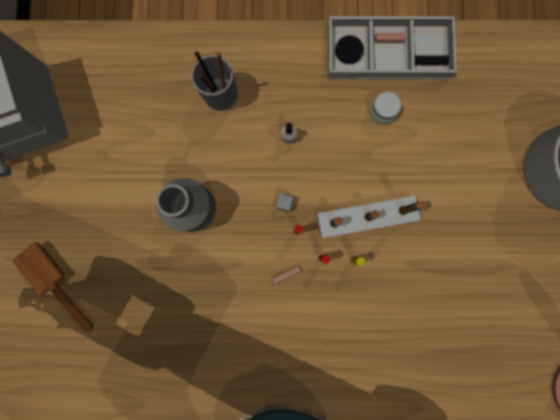

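View pics/wrist0.png

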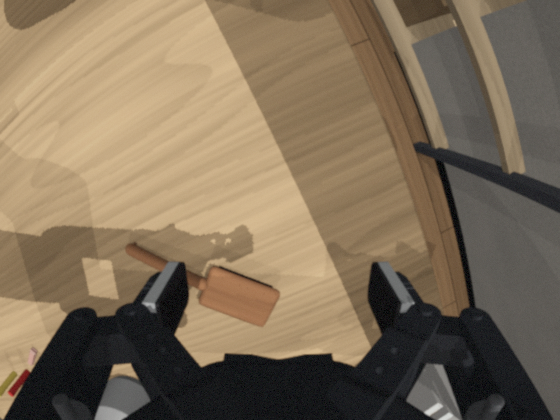

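The top view (up is +x, left is +y) shows the jar mouth near (174,201). The stand's pencils are near (337,222), (375,215) and (424,206); the last is the long one. The red and yellow look-alikes are at (299,229), (326,259) and (361,261). I'll enlarge these areas next.

```bash
python3 - <<'E'
from h import *
p=np.load('top0p.npy')
a=cv2.resize(p[170:280,285:445],None,fx=5,fy=5,interpolation=cv2.INTER_CUBIC);save('topcrop',a)
b=cv2.resize(p[165:245,145:225],None,fx=6,fy=6,interpolation=cv2.INTER_CUBIC);save('jarcrop',b)
p=np.load('side0p.npy')
save('sidecrop',cv2.resize(p[225:355,235:385],None,fx=4.5,fy=4.5,interpolation=cv2.INTER_CUBIC))
E
```

```text
(no output)
```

View pics/topcrop.png

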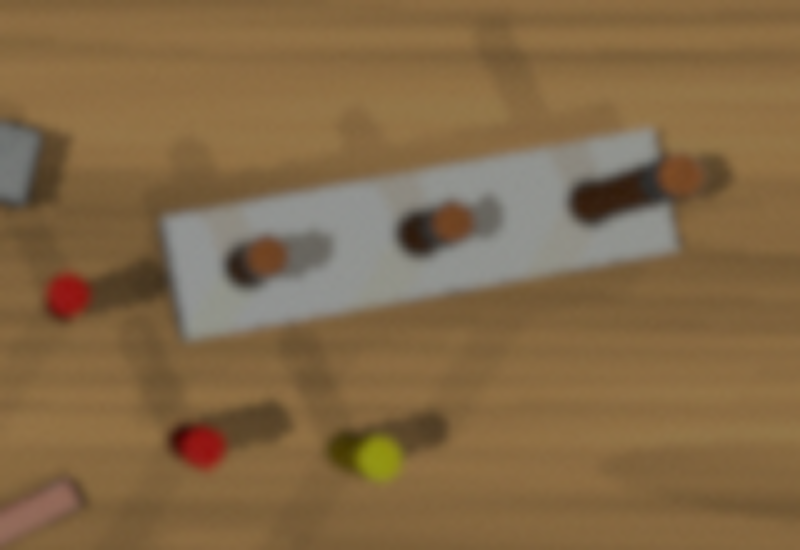

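View pics/jarcrop.png

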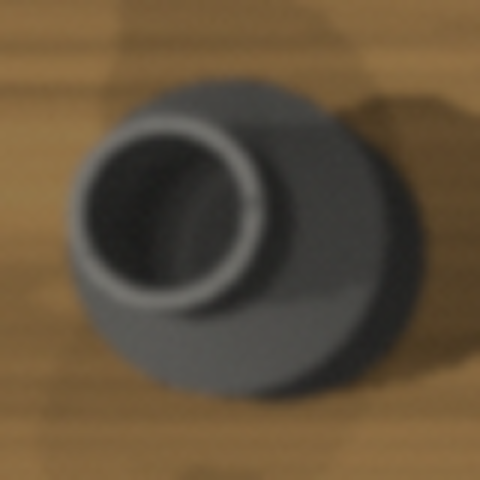

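View pics/sidecrop.png

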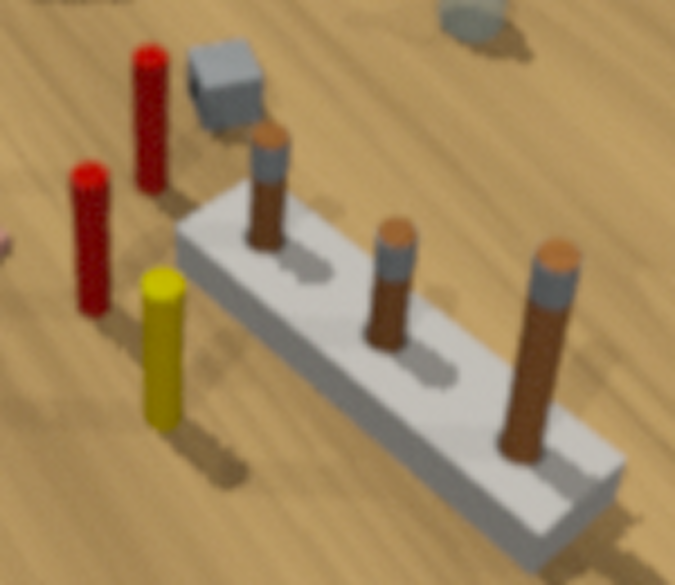

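```bash
cat >> h.py <<'E'
def ray(ci,u,v,z):
    R=np.array(ci['R']);t=np.array(ci['t']);C=-R.T@t
    d=R.T@np.array([(u-ci['cx'])/ci['fx'],(v-ci['cy'])/ci['fy'],1]);return C+d*(z-C[2])/d[2]
E
python3 - <<'E'
from h import *
import pickle
np.set_printoptions(suppress=True,precision=1)
T=pickle.load(open('top0ci.pkl','rb'));S=pickle.load(open('side0ci.pkl','rb'))
for n,cx,cy,z,(ox,oy),k in [('s1',266,257,86,(285,170),5),('s2',452,222,86,(285,170),5),('long',680,175,131,(285,170),5),('jar',170,212,150,(145,165),6),
  ('redA',69,295,80,(285,170),5),('redB',204,447,80,(285,170),5),('yel',380,459,80,(285,170),5),
 ('c1',162,216,26,(285,170),5),('c2',655,128,26,(285,170),5),('c3',680,250,26,(285,170),5),('c4',186,340,26,(285,170),5)]:
    print(n,ray(T,(cx+.5)/k-.5+ox,(cy+.5)/k-.5+oy,z))
print('side')
for n,cx,cy,z in [('s1',270,136,86),('s2',397,232,86),('long',557,255,131),('redA',150,56,80),('redB',90,174,80),('yel',163,284,80)]:
    print(n,ray(S,(cx+.5)/4.5-.5+235,(cy+.5)/4.5-.5+225,z))
print('jar',ray(S,238,154.5,150))
# depth
d=np.load('top0d.npy')
for n,u,v in [('s1',338,221),('s2',375,214),('long',421,205),('rim',187,200),('redA',298,229),('redB',325,259),('yel',361,261)]:
    print(n,pt('t',T,d[v,u],u,v))
from scipy.spatial.transform import Rotation as Ro
print(Ro.from_rotvec(r.read_state()['eef_rot']).as_matrix())
E
```

```text
s1 [503.6 -98.4  86. ]
s2 [ 517.  -167.2   86. ]
long [ 530.1 -236.1  131. ]
jar [534.  189.4 150. ]
redA [489.4 -25.8  80. ]
redB [433.5 -75.8  80. ]
yel [ 429.6 -140.7   80. ]
c1 [523.7 -64.5  26. ]
c2 [ 560.2 -262.7   26. ]
c3 [ 511.1 -271.5   26. ]
c4 [474. -74.  26.]
side
s1 [503.2 -99.   86. ]
s2 [ 516.4 -167.6   86. ]
long [ 529.1 -236.4  131. ]
redA [489.  -26.1  80. ]
redB [432.9 -76.2  80. ]
yel [ 429.2 -140.8   80. ]
jar [530.5 181.  150. ]
s1 [503.5 -98.5  88.3]
s2 [ 516.9 -167.    86.9]
long [ 529.5 -237.1  130. ]
rim [533.9 165.3 150.1]
redA [488.6 -25.   81.6]
redB [433.6 -74.9  82.3]
yel [ 430.3 -141.6   79.2]
[[-0.9  0.4 -0. ]
 [ 0.4  0.9 -0. ]
 [ 0.  -0.  -1. ]]
```

Emit:
arm_command(
  rows=[
    {"rz": 0.35, "gripper": 0},
    {"rz": 0.35, "gripper": 100},
    {"rz": 0.35, "gripper": 100},
    {"rz": 0.35, "gripper": 100},
    {"rz": 0.35, "gripper": 100},
  ],
  newtons=30,
)

```text
invalid input at $.rows[0]: expected keys dx, dy, dz, rx, ry, rz, gripper
```

Emit:
arm_command(
  rows=[
    {"rz": 0.035, "gripper": 100},
    {"gripper": 100},
  ],
)

```text
invalid input at $.rows[0]: expected keys dx, dy, dz, rx, ry, rz, gripper
```

```bash
cat >> h.py <<'E'
from scipy.spatial.transform import Rotation as Ro
def go(x,y,z):
    s=r.read_state();M=Ro.from_rotvec(s['eef_rot']).as_matrix()
    v=M.T@(np.array([x,y,z])-s['ee_pos'])/400
    n=int(np.ceil(np.linalg.norm(v)/0.155))
    print('t',s['t'],'pos',s['ee_pos'].round(1),'w',round(s['width'],1),'F',s['force'].round(1),'yaw',np.degrees(np.arctan2(M[1,1],M[0,1])).round(1),'z',M[:,2].round(3))
    print('total',v.round(4),'n',n,'per',(v/n).round(4))
E
python3 -c "
from h import *
go(503.5,-98.5,231)"
```

```text
t 0.15 pos [291.  608.9 230.7] w 85.5 F [-0.5 -0.1 -0.7] yaw 64.5 z [-0.    -0.001 -1.   ]
total [-1.2419e+00 -1.3666e+00  5.0000e-04] n 12 per [-0.1035 -0.1139  0.    ]
```

All seven keys are required in every row.

Emit:
arm_command(
  rows=[
    {"dx": 0, "dy": 0, "dz": 0, "rx": 0, "ry": 0, "rz": 0.35, "gripper": 100},
    {"dx": 0, "dy": 0, "dz": 0, "rx": 0, "ry": 0, "rz": 0.35, "gripper": 100},
    {"dx": 0, "dy": 0, "dz": 0, "rx": 0, "ry": 0, "rz": 0.35, "gripper": 100},
    {"dx": 0, "dy": 0, "dz": 0, "rx": 0, "ry": 0, "rz": 0.35, "gripper": 100},
    {"dx": 0, "dy": 0, "dz": 0, "rx": 0, "ry": 0, "rz": 0.35, "gripper": 100},
  ],
  newtons=30,
)

```text
t: 0.78
ee_pos: [291.0, 609.0, 231.0]
eef_rot: [1.985, 2.435, -0.001]
force: [0.1, -0.8, 0.3]
width: 51.7
```

Emit:
arm_command(
  rows=[
    {"dx": 0, "dy": 0, "dz": 0, "rx": 0, "ry": 0, "rz": 0.035, "gripper": 100},
    {"dx": 0, "dy": 0, "dz": 0, "rx": 0, "ry": 0, "rz": 0, "gripper": 100},
  ],
)

```text
t: 1.02
ee_pos: [291.0, 609.0, 231.1]
eef_rot: [1.996, 2.426, -0.0]
force: [-0.4, 0.4, 0.2]
width: 52.1
```

```bash
python3 -c "
from h import *
go(503.5,-98.5,231)"
```

```text
t 1.025 pos [291.  609.  231.1] w 52.1 F [-0.4  0.4  0.2] yaw 11.1 z [-0. -0. -1.]
total [-1.838e+00  1.800e-01  6.000e-04] n 12 per [-1.532e-01  1.500e-02  1.000e-04]
```

Emit:
arm_command(
  rows=[
    {"dx": -0.15, "dy": 0.015, "dz": 0, "rx": 0, "ry": 0, "rz": 0, "gripper": 100},
    {"dx": -0.15, "dy": 0.015, "dz": 0, "rx": 0, "ry": 0, "rz": 0, "gripper": 100},
    {"dx": -0.15, "dy": 0.015, "dz": 0, "rx": 0, "ry": 0, "rz": 0, "gripper": 100},
    {"dx": -0.15, "dy": 0.015, "dz": 0, "rx": 0, "ry": 0, "rz": 0, "gripper": 100},
    {"dx": -0.15, "dy": 0.015, "dz": 0, "rx": 0, "ry": 0, "rz": 0, "gripper": 100},
  ],
)

```text
t: 1.65
ee_pos: [377.4, 318.3, 231.4]
eef_rot: [1.995, 2.426, 0.001]
force: [1.5, -0.0, -0.3]
width: 52.0
```

Emit:
arm_command(
  rows=[
    {"dx": -0.15, "dy": 0.015, "dz": 0, "rx": 0, "ry": 0, "rz": 0, "gripper": 100},
    {"dx": -0.15, "dy": 0.015, "dz": 0, "rx": 0, "ry": 0, "rz": 0, "gripper": 100},
    {"dx": -0.15, "dy": 0.015, "dz": 0, "rx": 0, "ry": 0, "rz": 0, "gripper": 100},
    {"dx": -0.15, "dy": 0.015, "dz": 0, "rx": 0, "ry": 0, "rz": 0, "gripper": 100},
    {"dx": -0.15, "dy": 0.015, "dz": 0, "rx": 0, "ry": 0, "rz": 0, "gripper": 100},
  ],
)

```text
t: 2.28
ee_pos: [463.6, 29.2, 231.7]
eef_rot: [1.996, 2.425, 0.001]
force: [1.0, 0.3, -0.1]
width: 52.0
```

Emit:
arm_command(
  rows=[
    {"dx": -0.15, "dy": 0.015, "dz": 0, "rx": 0, "ry": 0, "rz": 0, "gripper": 100},
    {"dx": -0.15, "dy": 0.015, "dz": 0, "rx": 0, "ry": 0, "rz": 0, "gripper": 100},
    {"dx": -0.038, "dy": 0, "dz": 0, "rx": 0, "ry": 0, "rz": 0, "gripper": 100},
    {"dx": 0, "dy": 0, "dz": 0, "rx": 0, "ry": 0, "rz": 0, "gripper": 100},
  ],
)

```text
t: 2.78
ee_pos: [500.8, -99.7, 231.1]
eef_rot: [-1.999, -2.422, 0.0]
force: [-0.1, 0.2, -0.3]
width: 51.8
```

```bash
python3 - <<'E'
from h import *
import pickle
go(503.5,-98.5,57)
ci=r.camera_info('wrist');p,d=r.snapshot('wrist');save('wrist1',p)
p,d=r.snapshot('top');save('top1',p)
E
```

```text
t 2.775 pos [500.8 -99.7 231.1] w 51.8 F [-0.1  0.2 -0.3] yaw 10.9 z [-0.  0. -1.]
total [0.0015 0.0074 0.4353] n 3 per [0.0005 0.0025 0.1451]
```

View pics/wrist1.png

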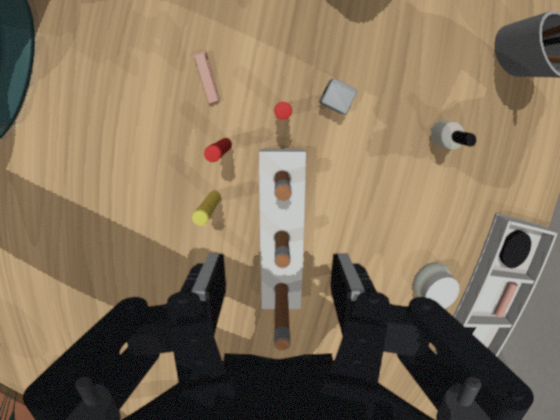

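View pics/top1.png

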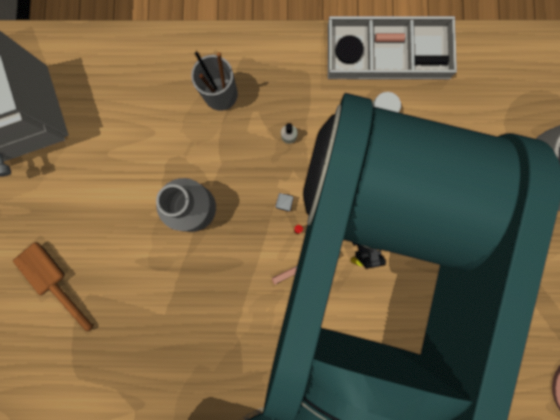

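The wrist view shows the row at column ~283, with the s1 top at (283,190). The jaws straddle the row crosswise, with the finger midline at ~278, and the way down is clear. Next I descend.

Emit:
arm_command(
  rows=[
    {"dx": 0.002, "dy": 0.0074, "dz": 0.12, "rx": 0, "ry": 0, "rz": 0, "gripper": 100},
    {"dx": 0, "dy": 0, "dz": 0.12, "rx": 0, "ry": 0, "rz": 0, "gripper": 100},
    {"dx": 0, "dy": 0, "dz": 0.04, "rx": 0, "ry": 0, "rz": 0, "gripper": 100},
    {"dx": 0, "dy": 0, "dz": 0, "rx": 0, "ry": 0, "rz": 0, "gripper": 100},
  ],
)

```text
t: 3.38
ee_pos: [503.6, -97.1, 119.7]
eef_rot: [-1.998, -2.424, 0.0]
force: [0.4, 0.3, 0.8]
width: 51.8
```

```bash
python3 - <<'E'
from h import *
go(503.5,-98.5,57)
p,d=r.snapshot('side');save('side2',cv2.resize(p[170:355,185:385],None,fx=3,fy=3))
E
```

```text
t 3.375 pos [503.6 -97.1 119.7] w 51.8 F [0.4 0.3 0.8] yaw 11.0 z [-0.  0. -1.]
total [-0.0033 -0.0008  0.1566] n 2 per [-0.0017 -0.0004  0.0783]
```

View pics/side2.png

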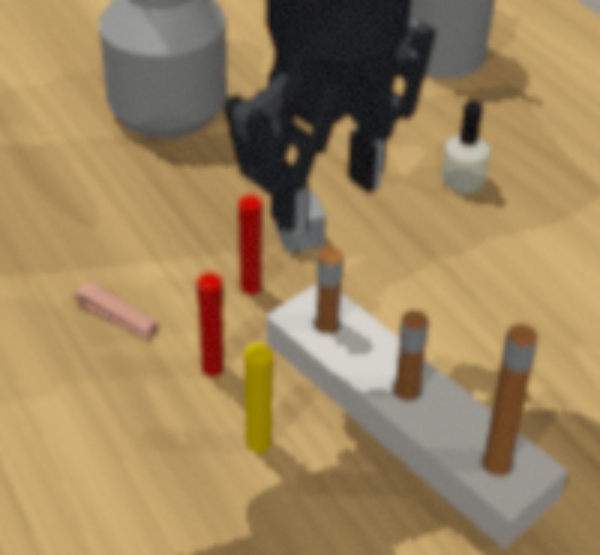

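The open fingers straddle the s1 stub, whose top is at (330,255) in the crop. The red look-alikes are clear of them.

Emit:
arm_command(
  rows=[
    {"dx": -0.0033, "dy": -0.001, "dz": 0.07, "rx": 0, "ry": 0, "rz": 0, "gripper": 100},
    {"dx": 0, "dy": 0, "dz": 0.07, "rx": 0, "ry": 0, "rz": 0, "gripper": 100},
    {"dx": 0, "dy": 0, "dz": 0.016, "rx": 0, "ry": 0, "rz": 0, "gripper": 100},
    {"dx": 0, "dy": 0, "dz": 0, "rx": 0, "ry": 0, "rz": 0, "gripper": 100},
  ],
)

```text
t: 3.92
ee_pos: [504.2, -99.4, 58.4]
eef_rot: [1.999, 2.422, 0.001]
force: [0.2, -0.3, -0.4]
width: 52.1
```

```bash
python3 - <<'E'
from h import *
go(503.5,-98.5,57)
p,d=r.snapshot('side');save('side3',cv2.resize(p[170:355,185:385],None,fx=3,fy=3))
E
```

```text
t 3.925 pos [504.2 -99.4  58.4] w 52.1 F [ 0.2 -0.3 -0.4] yaw 10.9 z [ 0.001 -0.    -1.   ]
total [ 0.0025 -0.0012  0.0036] n 1 per [ 0.0025 -0.0012  0.0036]
```

View pics/side3.png

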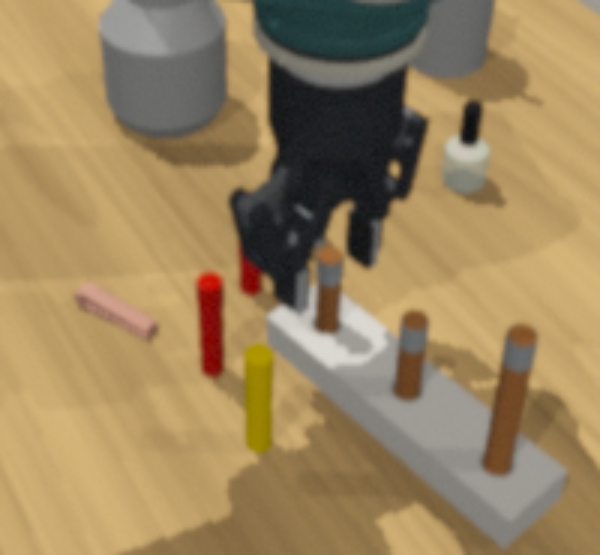

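The pads straddle the stub, so I close on it.

Emit:
arm_command(
  rows=[
    {"dx": 0.001, "dy": 0, "dz": 0.0035, "rx": 0, "ry": 0, "rz": 0, "gripper": 160},
    {"dx": 0, "dy": 0, "dz": 0, "rx": 0, "ry": 0, "rz": 0, "gripper": 255},
    {"dx": 0, "dy": 0, "dz": 0, "rx": 0, "ry": 0, "rz": 0, "gripper": 255},
    {"dx": 0, "dy": 0, "dz": 0, "rx": 0, "ry": 0, "rz": 0, "gripper": 255},
    {"dx": 0, "dy": 0, "dz": 0, "rx": 0, "ry": 0, "rz": 0, "gripper": 255},
  ],
  newtons=30,
)

```text
t: 4.6
ee_pos: [503.6, -99.0, 56.0]
eef_rot: [2.0, 2.422, 0.0]
force: [0.3, -0.7, 4.9]
width: 15.1
```

Emit:
arm_command(
  rows=[
    {"dx": 0, "dy": 0, "dz": 0, "rx": 0, "ry": 0, "rz": 0, "gripper": 255},
    {"dx": 0, "dy": 0, "dz": -0.03, "rx": 0, "ry": 0, "rz": 0, "gripper": 255},
    {"dx": 0, "dy": 0, "dz": -0.06, "rx": 0, "ry": 0, "rz": 0, "gripper": 255},
    {"dx": 0, "dy": 0, "dz": 0, "rx": 0, "ry": 0, "rz": 0, "gripper": 255},
  ],
)

```text
t: 5.1
ee_pos: [504.2, -99.1, 93.6]
eef_rot: [1.999, 2.421, 0.002]
force: [-0.6, 0.5, 0.3]
width: 15.0
```

```bash
python3 - <<'E'
from h import *
go(534,189.4,230)
p,d=r.snapshot('side');save('side4',cv2.resize(p[170:355,185:385],None,fx=3,fy=3))
E
```

```text
t 5.1 pos [504.2 -99.1  93.6] w 15.0 F [-0.6  0.5  0.3] yaw 10.9 z [ 0.003 -0.001 -1.   ]
total [ 0.6937  0.2105 -0.3413] n 6 per [ 0.1156  0.0351 -0.0569]
```

View pics/side4.png

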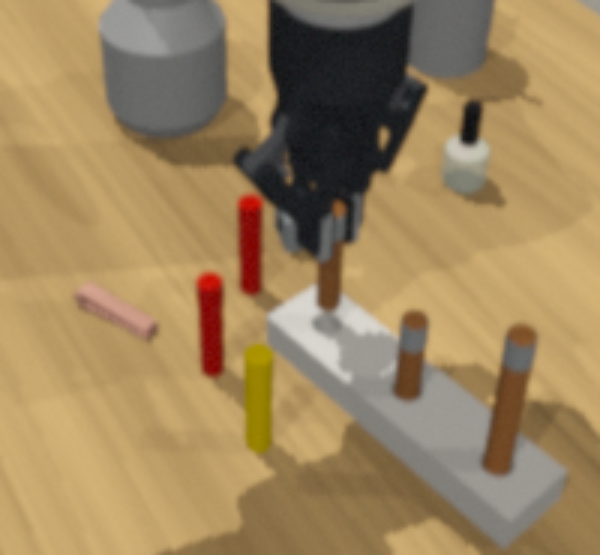

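The stub is clear of its hole and firmly held (width 15 mm). I lift it and carry it to above the jar.

Emit:
arm_command(
  rows=[
    {"dx": 0, "dy": 0, "dz": -0.12, "rx": 0, "ry": 0, "rz": 0, "gripper": 255},
    {"dx": 0, "dy": 0, "dz": -0.12, "rx": 0, "ry": 0, "rz": 0, "gripper": 255},
    {"dx": 0.1, "dy": 0.03, "dz": -0.09, "rx": 0, "ry": 0, "rz": 0, "gripper": 255},
    {"dx": 0.12, "dy": 0.036, "dz": 0, "rx": 0, "ry": 0, "rz": 0, "gripper": 255},
    {"dx": 0.12, "dy": 0.036, "dz": 0, "rx": 0, "ry": 0, "rz": 0, "gripper": 255},
  ],
)

```text
t: 5.78
ee_pos: [517.6, 43.7, 223.1]
eef_rot: [-2.001, -2.422, 0.0]
force: [1.1, -0.5, -0.8]
width: 14.6
```

Emit:
arm_command(
  rows=[
    {"dx": 0.12, "dy": 0.036, "dz": 0, "rx": 0, "ry": 0, "rz": 0, "gripper": 255},
    {"dx": 0.06, "dy": 0.018, "dz": 0, "rx": 0, "ry": 0, "rz": 0, "gripper": 255},
    {"dx": 0, "dy": 0, "dz": 0, "rx": 0, "ry": 0, "rz": 0, "gripper": 255},
  ],
)

```text
t: 6.15
ee_pos: [525.0, 118.5, 222.4]
eef_rot: [-1.997, -2.424, 0.002]
force: [0.4, -0.6, 1.2]
width: 15.0
```

```bash
python3 - <<'E'
from h import *
go(534,189.4,210)
p,d=r.snapshot('side');save('side5',cv2.resize(p[50:250,140:360],None,fx=3,fy=3))
p,d=r.snapshot('top');save('top5',p)
E
```

```text
t 6.15 pos [525.  118.5 222.4] w 15.0 F [ 0.4 -0.6  1.2] yaw 11.0 z [-0.002 -0.    -1.   ]
total [0.1696 0.056  0.0308] n 2 per [0.0848 0.028  0.0154]
```

View pics/side5.png

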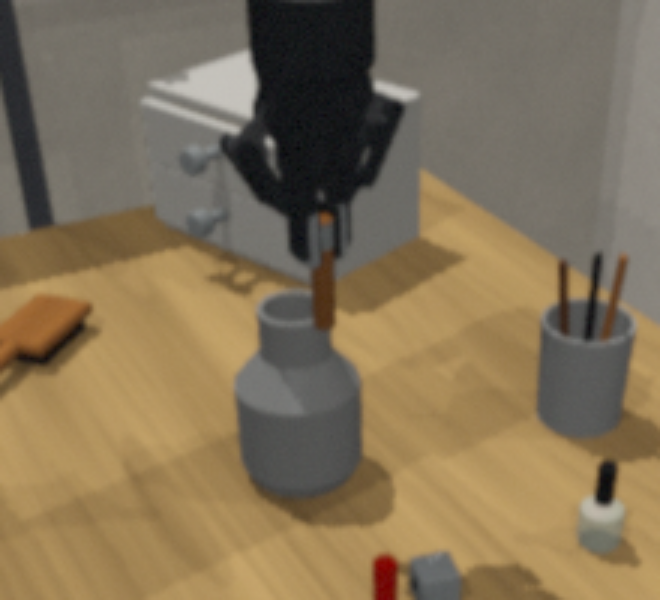

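View pics/top5.png

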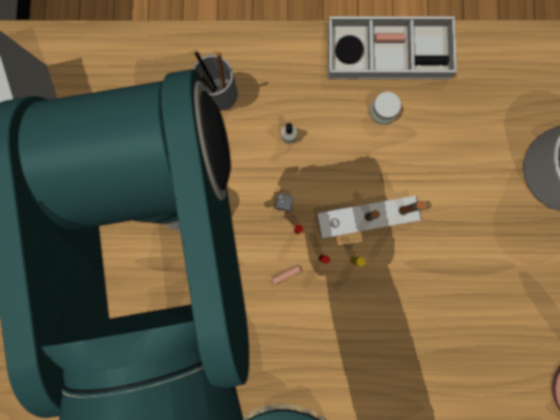

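The pencil hangs vertical just to the right of the jar mouth. The top and side estimates of the mouth differ by ~8 mm, so I'll refine both.

```bash
python3 - <<'E'
from h import *
import pickle
np.set_printoptions(suppress=True,precision=1)
T=pickle.load(open('top0ci.pkl','rb'));S=pickle.load(open('side0ci.pkl','rb'))
p=np.load('side0p.npy')
for ci,n,(x0,y0,w,h) in [(S,'side',(208,135,64,84)),(T,'top',(145,165,80,80))]:
    p=np.load(n+'0p.npy')
    k=7
    a=cv2.resize(p[y0:y0+h,x0:x0+w],None,fx=k,fy=k,interpolation=cv2.INTER_CUBIC)
    # project predicted rim circles
    R=np.array(ci['R']);t=np.array(ci['t'])
    for c,col in [((534,189.4),(255,0,0)),((531,185),(0,255,0))]:
      for rad in (28,23):
        th=np.linspace(0,2*np.pi,60)
        X=np.c_[c[0]+rad*np.cos(th),c[1]+rad*np.sin(th),np.full(60,150)]@R.T+t
        uv=np.c_[X[:,0]/X[:,2]*ci['fx']+ci['cx'],X[:,1]/X[:,2]*ci['fy']+ci['cy']]
        q=((uv-[x0,y0]+.5)*k-.5).round().astype(int)
        cv2.polylines(a,[q.reshape(-1,1,2)],True,col,1)
    save('chk'+n,a)
d=np.load('top0d.npy')
# rim points from depth
v,u=np.mgrid[170:240,145:225]
P=np.array([pt('',T,d[y,x],x,y) for y,x in zip(v.ravel(),u.ravel())])
m=(abs(P[:,2]-150)<3); Q=P[m]
print(len(Q),Q.mean(0),Q.min(0),Q.max(0))
A=np.c_[2*Q[:,:2],np.ones(len(Q))];s=np.linalg.lstsq(A,(Q[:,:2]**2).sum(1),rcond=None)[0];print(s[:2],np.sqrt(s[2]+s[0]**2+s[1]**2))
E
```

```text
288 [534.  189.7 150.3] [506.5 162.2 147.1] [561.6 217.4 153. ]
[533.7 189.9] 25.485028799436417
```

View pics/chkside.png

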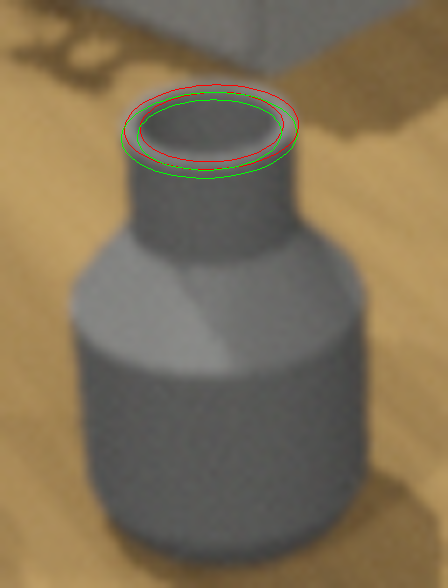

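View pics/chktop.png

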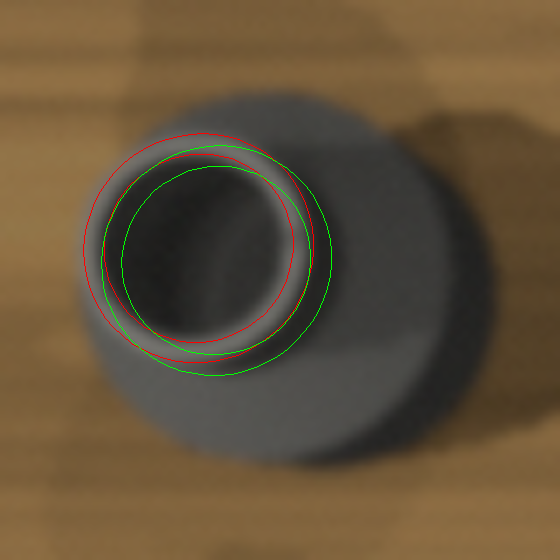

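The red circle (534, 189.4) matches both views, and the depth fit gives (533.7, 189.9). The side reading I took by eye was the one that was off.

Emit:
arm_command(
  rows=[
    {"dx": 0.085, "dy": 0.028, "dz": 0, "rx": 0, "ry": 0, "rz": 0, "gripper": 255},
    {"dx": 0.084, "dy": 0.028, "dz": 0, "rx": 0, "ry": 0, "rz": 0, "gripper": 255},
    {"dx": 0, "dy": 0, "dz": 0, "rx": 0, "ry": 0, "rz": 0, "gripper": 255},
    {"dx": 0, "dy": 0, "dz": 0, "rx": 0, "ry": 0, "rz": 0, "gripper": 255},
  ],
)

```text
t: 6.75
ee_pos: [534.6, 186.8, 223.3]
eef_rot: [2.001, 2.422, -0.001]
force: [-0.5, -0.8, 0.0]
width: 14.7
```

```bash
python3 - <<'E'
from h import *
go(534,189.6,160)
p,d=r.snapshot('side');save('side6',cv2.resize(p[50:250,140:360],None,fx=3,fy=3))
p,d=r.snapshot('wrist');save('wrist6',p)
E
```

```text
t 6.75 pos [534.6 186.8 223.3] w 14.7 F [-0.5 -0.8  0. ] yaw 10.9 z [-0. -0. -1.]
total [0.0073 0.     0.1582] n 2 per [0.0037 0.     0.0791]
```

View pics/side6.png

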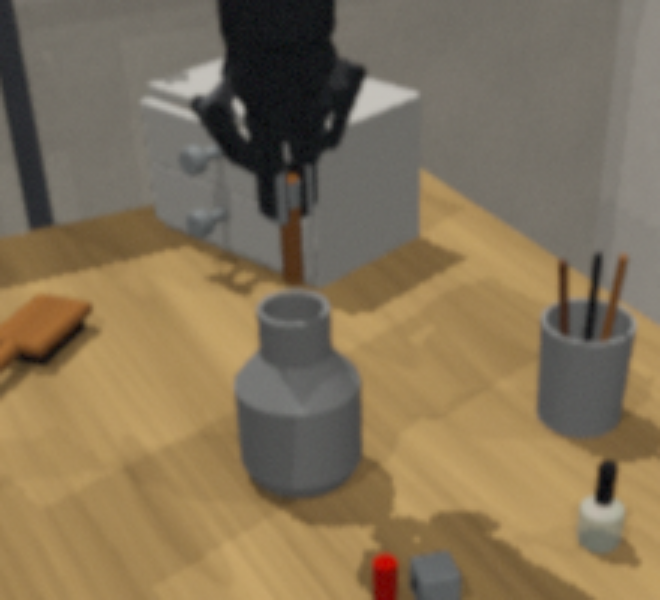

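View pics/wrist6.png

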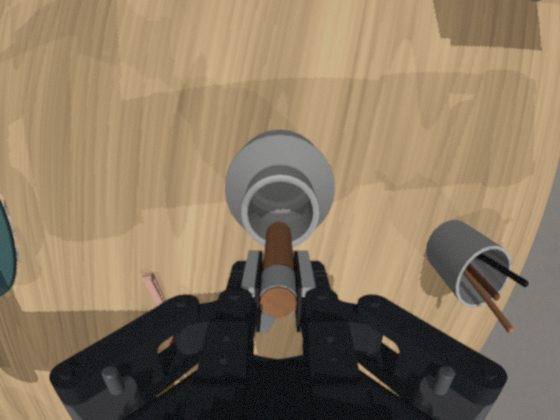

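The pencil hangs over the mouth, centred sideways in both views. I lower it slowly into the neck.

Emit:
arm_command(
  rows=[
    {"dx": 0.006, "dy": 0, "dz": 0.04, "rx": 0, "ry": 0, "rz": 0, "gripper": 255},
    {"dx": 0, "dy": 0, "dz": 0.03, "rx": 0, "ry": 0, "rz": 0, "gripper": 255},
    {"dx": 0, "dy": 0, "dz": 0.03, "rx": 0, "ry": 0, "rz": 0, "gripper": 255},
    {"dx": 0, "dy": 0, "dz": 0, "rx": 0, "ry": 0, "rz": 0, "gripper": 255},
  ],
)

```text
t: 7.35
ee_pos: [533.6, 189.9, 182.1]
eef_rot: [-2.0, -2.422, 0.003]
force: [0.5, 0.5, 0.2]
width: 15.2
```

```bash
python3 - <<'E'
from h import *
go(534,189.6,162)
p,d=r.snapshot('side');save('side7',cv2.resize(p[50:250,140:360],None,fx=3,fy=3))
E
```

```text
t 7.35 pos [533.6 189.9 182.1] w 15.2 F [0.5 0.5 0.2] yaw 10.9 z [-0.002 -0.001 -1.   ]
total [-0.001   0.0008  0.0502] n 1 per [-0.001   0.0008  0.0502]
```

View pics/side7.png

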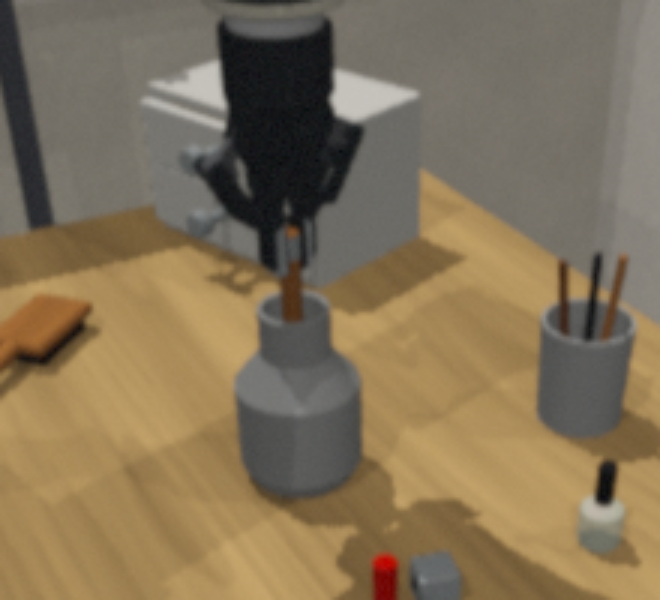

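The lower end is in the neck. I go a little lower, then open.

Emit:
arm_command(
  rows=[
    {"dx": 0, "dy": 0, "dz": 0.03, "rx": 0, "ry": 0, "rz": 0, "gripper": 255},
    {"dx": 0, "dy": 0, "dz": 0.015, "rx": 0, "ry": 0, "rz": 0, "gripper": 255},
    {"dx": 0, "dy": 0, "dz": 0, "rx": 0, "ry": 0, "rz": 0, "gripper": 255},
    {"dx": 0, "dy": 0, "dz": 0, "rx": 0, "ry": 0, "rz": 0, "gripper": 255},
  ],
)

```text
t: 7.9
ee_pos: [534.2, 190.2, 165.7]
eef_rot: [2.0, 2.422, 0.0]
force: [0.1, 0.2, 0.2]
width: 15.0
```

Emit:
arm_command(
  rows=[
    {"dx": 0, "dy": 0, "dz": 0, "rx": 0, "ry": 0, "rz": 0, "gripper": 100},
    {"dx": 0, "dy": 0, "dz": 0, "rx": 0, "ry": 0, "rz": 0, "gripper": 100},
    {"dx": 0, "dy": 0, "dz": 0, "rx": 0, "ry": 0, "rz": 0, "gripper": 100},
    {"dx": 0, "dy": 0, "dz": 0, "rx": 0, "ry": 0, "rz": 0, "gripper": 100},
    {"dx": 0, "dy": 0, "dz": 0, "rx": 0, "ry": 0, "rz": 0, "gripper": 100},
  ],
)

```text
t: 8.52
ee_pos: [534.1, 190.1, 165.5]
eef_rot: [2.0, 2.423, 0.0]
force: [-1.3, -0.3, -0.1]
width: 52.1
```

```bash
python3 - <<'E'
from h import *
go(517,-167.3,230)
p,d=r.snapshot('side');save('side8',cv2.resize(p[50:250,140:360],None,fx=3,fy=3))
p,d=r.snapshot('wrist');save('wrist8',p)
E
```

```text
t 8.525 pos [534.1 190.1 165.5] w 52.1 F [-1.3 -0.3 -0.1] yaw 10.9 z [ 0. -0. -1.]
total [-0.8694 -0.211  -0.1612] n 6 per [-0.1449 -0.0352 -0.0269]
```

View pics/side8.png

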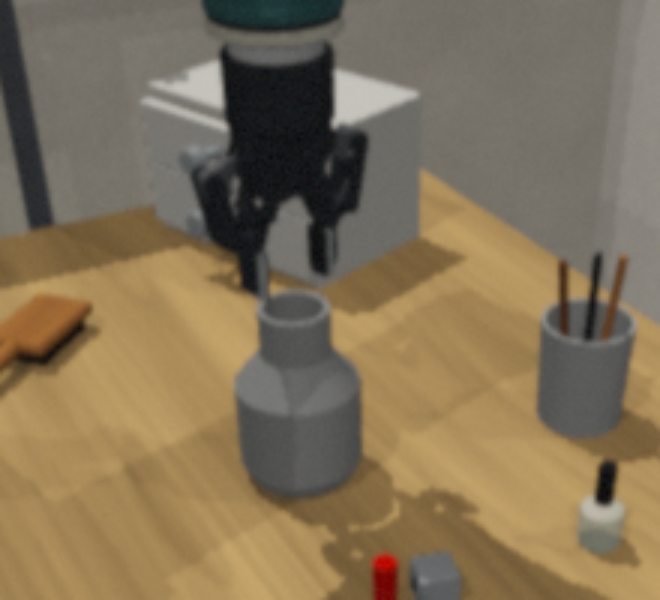

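View pics/wrist8.png

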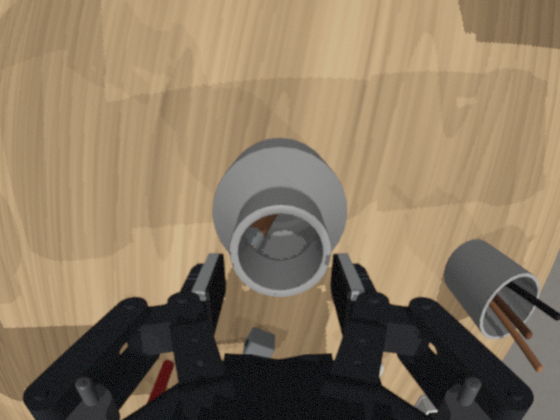

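The first pencil is inside, leaning (brown at wrist (265,225)), and the jar hasn't moved. Next is s2: rise first, then cross.

Emit:
arm_command(
  rows=[
    {"dx": 0, "dy": 0, "dz": -0.12, "rx": 0, "ry": 0, "rz": 0, "gripper": 100},
    {"dx": -0.1, "dy": -0.025, "dz": -0.04, "rx": 0, "ry": 0, "rz": 0, "gripper": 100},
    {"dx": -0.145, "dy": -0.035, "dz": 0, "rx": 0, "ry": 0, "rz": 0, "gripper": 100},
    {"dx": -0.145, "dy": -0.035, "dz": 0, "rx": 0, "ry": 0, "rz": 0, "gripper": 100},
    {"dx": -0.145, "dy": -0.035, "dz": 0, "rx": 0, "ry": 0, "rz": 0, "gripper": 100},
  ],
)

```text
t: 9.25
ee_pos: [523.1, -31.6, 229.7]
eef_rot: [1.999, 2.422, 0.001]
force: [1.1, 0.2, -0.9]
width: 52.1
```

Emit:
arm_command(
  rows=[
    {"dx": -0.145, "dy": -0.035, "dz": 0, "rx": 0, "ry": 0, "rz": 0, "gripper": 100},
    {"dx": -0.145, "dy": -0.035, "dz": 0, "rx": 0, "ry": 0, "rz": 0, "gripper": 100},
    {"dx": -0.044, "dy": -0.011, "dz": 0, "rx": 0, "ry": 0, "rz": 0, "gripper": 100},
    {"dx": 0, "dy": 0, "dz": 0, "rx": 0, "ry": 0, "rz": 0, "gripper": 100},
    {"dx": 0, "dy": 0, "dz": 0, "rx": 0, "ry": 0, "rz": 0, "gripper": 100},
  ],
)

```text
t: 9.88
ee_pos: [517.2, -166.1, 229.5]
eef_rot: [-1.999, -2.423, -0.0]
force: [0.3, -0.4, 0.4]
width: 51.9
```

```bash
python3 - <<'E'
from h import *
go(517,-167.3,120)
p,d=r.snapshot('wrist');save('wrist9',p)
p,d=r.snapshot('side');save('side9',cv2.resize(p[130:355,185:385],None,fx=2.6,fy=2.6))
E
```

```text
t 9.875 pos [ 517.2 -166.1  229.5] w 51.9 F [ 0.3 -0.4  0.4] yaw 11.0 z [ 0.  0. -1.]
total [-0.0028 -0.001   0.2739] n 2 per [-0.0014 -0.0005  0.1369]
```

View pics/wrist9.png

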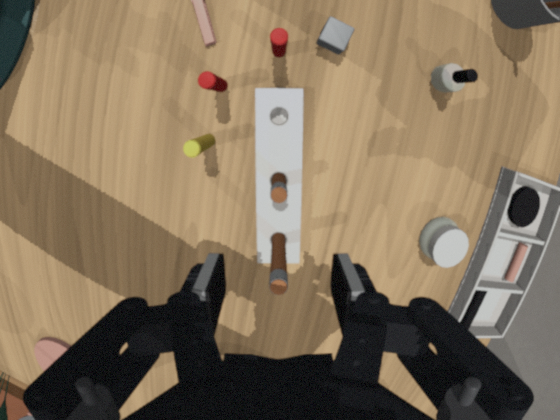

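View pics/side9.png

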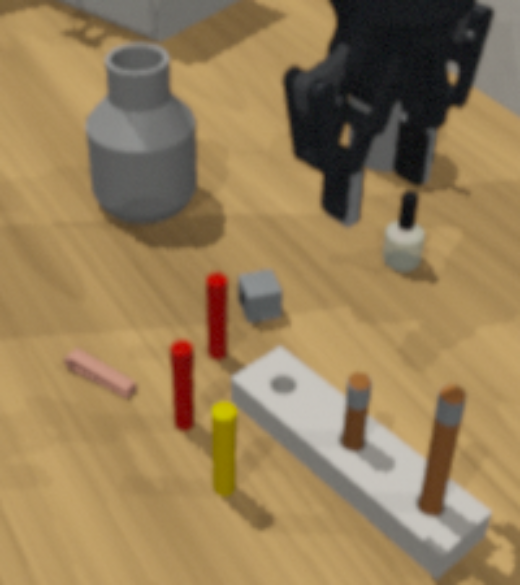

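The wrist view shows the s2 top at (278,192) and the long pencil at (278,280) still in place. The side view shows s1's hole empty. I descend on s2.

Emit:
arm_command(
  rows=[
    {"dx": -0.0028, "dy": -0.001, "dz": 0.137, "rx": 0, "ry": 0, "rz": 0, "gripper": 100},
    {"dx": 0, "dy": 0, "dz": 0.137, "rx": 0, "ry": 0, "rz": 0, "gripper": 100},
    {"dx": 0, "dy": 0, "dz": 0, "rx": 0, "ry": 0, "rz": 0, "gripper": 100},
    {"dx": 0, "dy": 0, "dz": 0, "rx": 0, "ry": 0, "rz": 0, "gripper": 100},
  ],
)

```text
t: 10.48
ee_pos: [517.7, -168.1, 122.4]
eef_rot: [1.998, 2.422, 0.001]
force: [-0.3, 0.8, 0.5]
width: 51.7
```

```bash
python3 - <<'E'
from h import *
go(517,-167.3,57)
p,d=r.snapshot('side');save('side10',cv2.resize(p[130:355,185:385],None,fx=2.6,fy=2.6))
E
```

```text
t 10.475 pos [ 517.7 -168.1  122.4] w 51.7 F [-0.3  0.8  0.5] yaw 11.0 z [ 0.002 -0.001 -1.   ]
total [ 0.0026 -0.0017  0.1634] n 2 per [ 0.0013 -0.0008  0.0817]
```

View pics/side10.png

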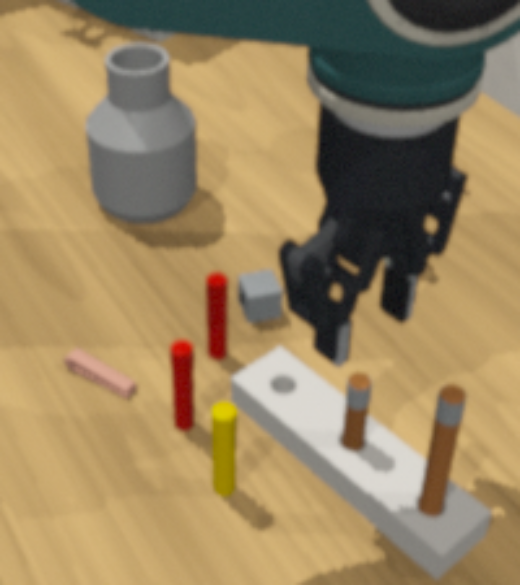

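Emit:
arm_command(
  rows=[
    {"dx": 0.002, "dy": -0.001, "dz": 0.07, "rx": 0, "ry": 0, "rz": 0, "gripper": 100},
    {"dx": 0, "dy": 0, "dz": 0.07, "rx": 0, "ry": 0, "rz": 0, "gripper": 100},
    {"dx": 0, "dy": 0, "dz": 0.022, "rx": 0, "ry": 0, "rz": 0, "gripper": 100},
    {"dx": 0, "dy": 0, "dz": 0, "rx": 0, "ry": 0, "rz": 0, "gripper": 100},
  ],
)

```text
t: 11.02
ee_pos: [516.8, -167.8, 56.4]
eef_rot: [1.999, 2.422, 0.001]
force: [-0.6, 0.1, 0.2]
width: 51.8
```

```bash
python3 - <<'E'
from h import *
go(517,-167.3,57)
p,d=r.snapshot('side');save('side11',cv2.resize(p[130:355,185:385],None,fx=2.6,fy=2.6))
E
```

```text
t 11.025 pos [ 516.8 -167.8   56.4] w 51.8 F [-0.6  0.1  0.2] yaw 10.9 z [ 0.001 -0.    -1.   ]
total [ 0.0011  0.0007 -0.0014] n 1 per [ 0.0011  0.0007 -0.0014]
```

View pics/side11.png

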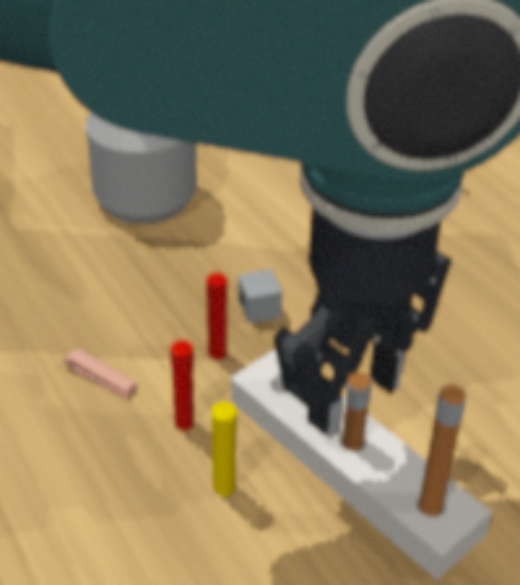

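The pads straddle s2, and the long pencil is untouched. I close, lift and carry.

Emit:
arm_command(
  rows=[
    {"dx": 0, "dy": 0, "dz": 0, "rx": 0, "ry": 0, "rz": 0, "gripper": 160},
    {"dx": 0, "dy": 0, "dz": 0, "rx": 0, "ry": 0, "rz": 0, "gripper": 255},
    {"dx": 0, "dy": 0, "dz": 0, "rx": 0, "ry": 0, "rz": 0, "gripper": 255},
    {"dx": 0, "dy": 0, "dz": 0, "rx": 0, "ry": 0, "rz": 0, "gripper": 255},
    {"dx": 0, "dy": 0, "dz": 0, "rx": 0, "ry": 0, "rz": 0, "gripper": 255},
  ],
  newtons=30,
)

```text
t: 11.7
ee_pos: [516.6, -167.8, 55.8]
eef_rot: [2.0, 2.422, 0.0]
force: [-0.9, 0.7, 6.2]
width: 14.8
```

Emit:
arm_command(
  rows=[
    {"dx": 0, "dy": 0, "dz": 0, "rx": 0, "ry": 0, "rz": 0, "gripper": 255},
    {"dx": 0, "dy": 0, "dz": -0.03, "rx": 0, "ry": 0, "rz": 0, "gripper": 255},
    {"dx": 0, "dy": 0, "dz": -0.12, "rx": 0, "ry": 0, "rz": 0, "gripper": 255},
    {"dx": 0, "dy": 0, "dz": -0.14, "rx": 0, "ry": 0, "rz": 0, "gripper": 255},
    {"dx": 0, "dy": 0, "dz": -0.13, "rx": 0, "ry": 0, "rz": 0, "gripper": 255},
  ],
)

```text
t: 12.32
ee_pos: [515.9, -167.5, 225.8]
eef_rot: [2.0, 2.422, 0.0]
force: [-0.4, -1.1, -0.1]
width: 14.7
```

```bash
python3 - <<'E'
from h import *
go(534,189.6,225)
p,d=r.snapshot('side');save('side12',cv2.resize(p[130:355,185:385],None,fx=2.6,fy=2.6))
E
```

```text
t 12.325 pos [ 515.9 -167.5  225.8] w 14.7 F [-0.4 -1.1 -0.1] yaw 10.9 z [ 0. -0. -1.]
total [0.8681 0.2133 0.0018] n 6 per [0.1447 0.0356 0.0003]
```

View pics/side12.png

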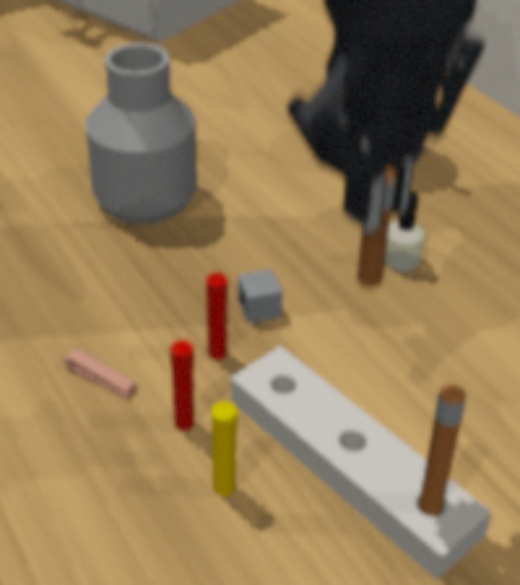

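Emit:
arm_command(
  rows=[
    {"dx": 0.145, "dy": 0.0355, "dz": 0, "rx": 0, "ry": 0, "rz": 0, "gripper": 255},
    {"dx": 0.145, "dy": 0.0355, "dz": 0, "rx": 0, "ry": 0, "rz": 0, "gripper": 255},
    {"dx": 0.145, "dy": 0.0355, "dz": 0, "rx": 0, "ry": 0, "rz": 0, "gripper": 255},
    {"dx": 0.145, "dy": 0.0355, "dz": 0, "rx": 0, "ry": 0, "rz": 0, "gripper": 255},
    {"dx": 0.145, "dy": 0.0355, "dz": 0, "rx": 0, "ry": 0, "rz": 0, "gripper": 255},
  ],
)

```text
t: 13.0
ee_pos: [530.7, 132.5, 223.7]
eef_rot: [2.0, 2.422, 0.001]
force: [0.8, -0.4, 0.7]
width: 14.6
```

Emit:
arm_command(
  rows=[
    {"dx": 0.145, "dy": 0.0355, "dz": 0, "rx": 0, "ry": 0, "rz": 0, "gripper": 255},
    {"dx": 0, "dy": 0, "dz": 0, "rx": 0, "ry": 0, "rz": 0, "gripper": 255},
    {"dx": 0, "dy": 0, "dz": 0, "rx": 0, "ry": 0, "rz": 0, "gripper": 255},
  ],
)

```text
t: 13.38
ee_pos: [533.9, 190.1, 223.3]
eef_rot: [1.999, 2.423, -0.001]
force: [-0.6, 0.0, -0.2]
width: 15.0
```

```bash
python3 - <<'E'
from h import *
go(534,189.6,165)
p,d=r.snapshot('side');save('side13',cv2.resize(p[50:250,140:360],None,fx=3,fy=3))
p,d=r.snapshot('wrist');save('wrist13',p)
E
```

```text
t 13.375 pos [533.9 190.1 223.3] w 15.0 F [-0.6  0.  -0.2] yaw 10.9 z [-0. -0. -1.]
total [-1.200e-03  1.000e-04  1.456e-01] n 1 per [-1.200e-03  1.000e-04  1.456e-01]
```

View pics/side13.png

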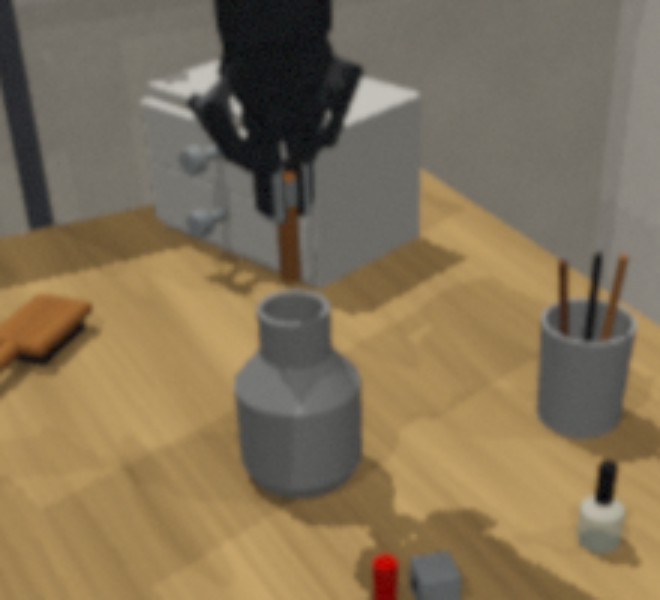

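View pics/wrist13.png

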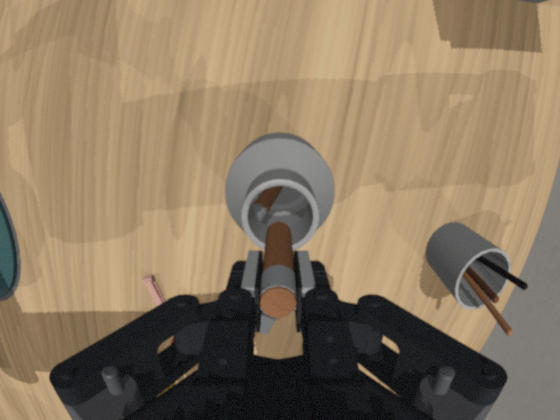

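The second pencil hangs centred over the mouth, and the first is visible inside at (268,195), leaning away. I lower it.

Emit:
arm_command(
  rows=[
    {"dx": 0, "dy": 0, "dz": 0.05, "rx": 0, "ry": 0, "rz": 0, "gripper": 255},
    {"dx": 0, "dy": 0, "dz": 0.03, "rx": 0, "ry": 0, "rz": 0, "gripper": 255},
    {"dx": 0, "dy": 0, "dz": 0.03, "rx": 0, "ry": 0, "rz": 0, "gripper": 255},
    {"dx": 0, "dy": 0, "dz": 0.03, "rx": 0, "ry": 0, "rz": 0, "gripper": 255},
    {"dx": 0, "dy": 0, "dz": 0, "rx": 0, "ry": 0, "rz": 0, "gripper": 255},
  ],
)

```text
t: 14.1
ee_pos: [533.7, 190.1, 165.9]
eef_rot: [-2.0, -2.422, 0.002]
force: [0.3, 0.2, -0.5]
width: 15.3
```

```bash
python3 - <<'E'
from h import *
go(534,189.6,165)
p,d=r.snapshot('side');save('side14',cv2.resize(p[50:250,140:360],None,fx=3,fy=3))
E
```

```text
t 14.1 pos [533.7 190.1 165.9] w 15.3 F [ 0.3  0.2 -0.5] yaw 10.9 z [-0.002 -0.    -1.   ]
total [-0.0013  0.0005  0.0023] n 1 per [-0.0013  0.0005  0.0023]
```

View pics/side14.png

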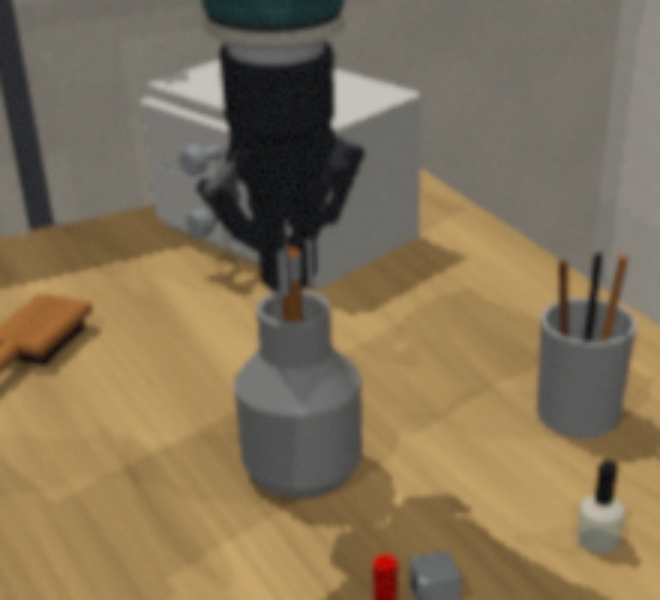

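It is well inside the neck, so I release.

Emit:
arm_command(
  rows=[
    {"dx": 0, "dy": 0, "dz": 0, "rx": 0, "ry": 0, "rz": 0, "gripper": 100},
    {"dx": 0, "dy": 0, "dz": 0, "rx": 0, "ry": 0, "rz": 0, "gripper": 100},
    {"dx": 0, "dy": 0, "dz": 0, "rx": 0, "ry": 0, "rz": 0, "gripper": 100},
    {"dx": 0, "dy": 0, "dz": 0, "rx": 0, "ry": 0, "rz": 0, "gripper": 100},
    {"dx": 0, "dy": 0, "dz": 0, "rx": 0, "ry": 0, "rz": 0, "gripper": 100},
  ],
)

```text
t: 14.78
ee_pos: [534.1, 190.2, 167.2]
eef_rot: [2.0, 2.423, 0.0]
force: [-0.1, 0.0, -0.4]
width: 51.9
```

Emit:
arm_command(
  rows=[
    {"dx": 0, "dy": 0, "dz": -0.06, "rx": 0, "ry": 0, "rz": 0, "gripper": 100},
    {"dx": 0, "dy": 0, "dz": -0.12, "rx": 0, "ry": 0, "rz": 0, "gripper": 100},
    {"dx": 0, "dy": 0, "dz": -0.12, "rx": 0, "ry": 0, "rz": 0, "gripper": 100},
    {"dx": 0, "dy": 0, "dz": 0, "rx": 0, "ry": 0, "rz": 0, "gripper": 100},
    {"dx": 0, "dy": 0, "dz": 0, "rx": 0, "ry": 0, "rz": 0, "gripper": 100},
  ],
)

```text
t: 15.4
ee_pos: [534.0, 190.2, 286.5]
eef_rot: [-2.0, -2.422, 0.001]
force: [0.1, 0.2, -1.5]
width: 52.4
```

```bash
python3 - <<'E'
from h import *
go(534,189.6,165)
p,d=r.snapshot('side');save('side15',p)
p,d=r.snapshot('wrist');save('wrist15',p[100:340,120:440].repeat(2,0).repeat(2,1))
E
```

```text
t 15.4 pos [534.  190.2 286.5] w 52.4 F [ 0.1  0.2 -1.5] yaw 10.9 z [-0. -0. -1.]
total [-1.400e-03 -1.000e-04  3.038e-01] n 2 per [-0.0007 -0.      0.1519]
```

View pics/side15.png

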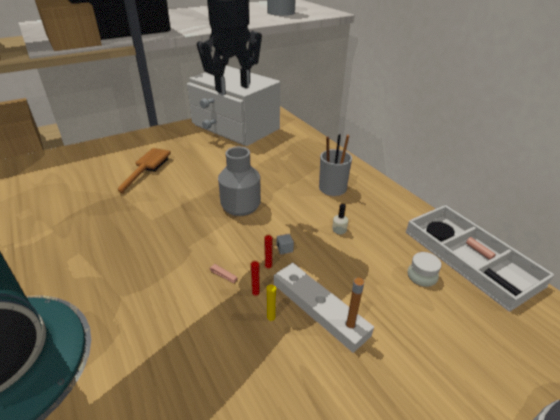

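View pics/wrist15.png

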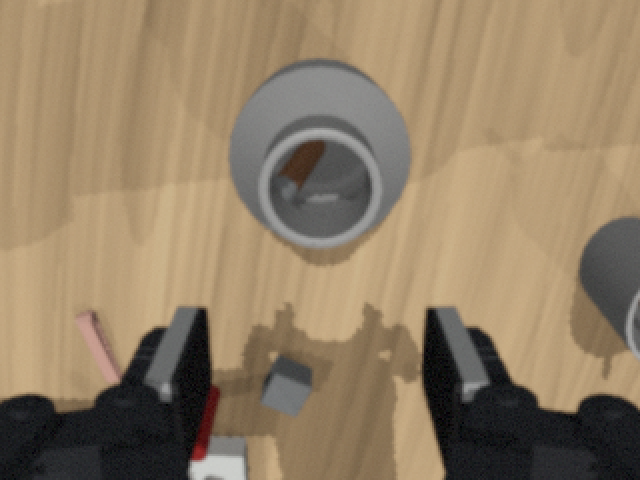

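Only one pencil shows from this angle. I'll move aside to look into the mouth from elsewhere.

Emit:
arm_command(
  rows=[
    {"dx": -0.11, "dy": 0, "dz": 0, "rx": 0, "ry": 0, "rz": 0, "gripper": 100},
    {"dx": -0.11, "dy": 0, "dz": 0, "rx": 0, "ry": 0, "rz": 0, "gripper": 100},
    {"dx": -0.05, "dy": 0, "dz": 0, "rx": 0, "ry": 0, "rz": 0, "gripper": 100},
    {"dx": 0, "dy": 0, "dz": 0, "rx": 0, "ry": 0, "rz": 0, "gripper": 100},
    {"dx": 0, "dy": 0, "dz": 0, "rx": 0, "ry": 0, "rz": 0, "gripper": 100},
  ],
)

```text
t: 16.12
ee_pos: [554.4, 84.9, 286.8]
eef_rot: [-1.999, -2.422, 0.0]
force: [0.3, -0.4, -0.0]
width: 51.9
```

```bash
python3 - <<'E'
from h import *
p,d=r.snapshot('wrist');save('wrist16',p)
p,d=r.snapshot('top');save('top16',p)
E
```

```text
(no output)
```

View pics/wrist16.png

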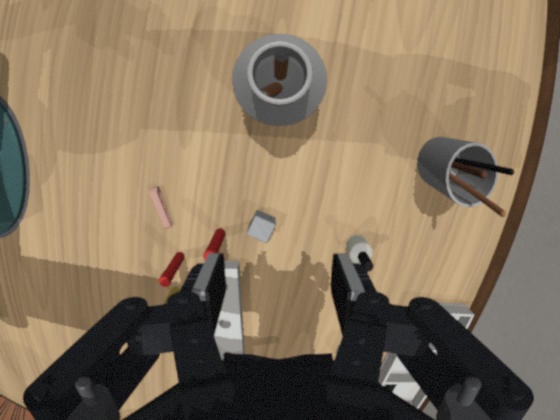

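View pics/top16.png

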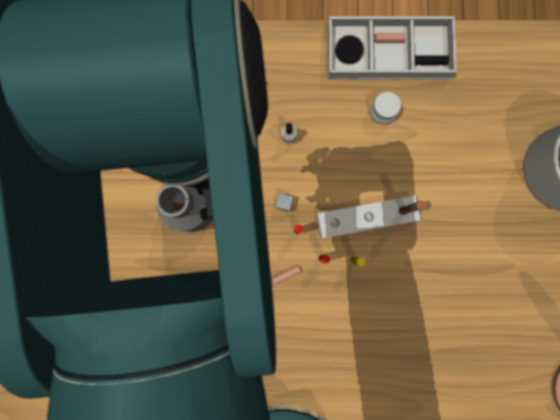

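Two separate brown patches now show deep in the mouth, at wrist (281,68) and (271,90). The jar mouth is still at top ~(174,201), the long pencil stands in its hole, and the arm touches nothing.

```bash
python3 -c "
from h import *
print(r.read_state()['force']);print(r.finish_job())"
```

```text
[-0.50234147 -0.12784834  0.81257414]
the job is handed in; nothing more can be done
None
```

I put both short pencils in the grey jar, one after the other, and handed the job in at about 16 s of the 64 s allowed. Each one's lower end was lowered about 35 mm into the neck before I let it go.

**Last checks:**
- **Short pencils:** the final wrist picture shows two separate brown pencils deep inside the jar, with nothing standing out of the neck. I judged their depth by eye and did not measure it.
- **Jar and long pencil:** to the eye, both are where they were at the start, and the jar is upright.
- **Other things:** the red and yellow look-alikes look unmoved, and the gripper was open and clear of everything at hand-in.

**Disagreements and errors:**
- **Jar mouth position:** my first reading of the jar mouth from the side camera was about 8 mm off the top camera's. Overlaying the rim on both pictures and fitting the depth data both supported the top camera's position, so I used that.
- **Refused move calls:** the first two move calls were refused because some keys were missing from their rows. Nothing moved.

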